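Pop the sample hatch of the orange reader

TASK

Two bench sample readers stand on the green bench. With a fingertip, press the orange pad on the hatch of the orange-marked reader down until its push-push latch lets go, then take the finger away so that the hatch springs up by itself; see that it stands wide open and stays so, and do not push it shut again. Leave the blue-marked reader's hatch alone and lift or shift nothing else.

Things in the scene. Friction and masses are not known exactly. Their poses are not given: they have to be found in the camera images.
- orange_reader: the reader to be opened: a white instrument box fixed to the bench, 180 (x) x 170 (y) x 90 mm high, with an orange stripe across its front; origin at the centre of its underside, x pointing from its front (small dark screen, nearer the robot) to its back, z up. Its grey hatch lies on top, left of centre (centred 20 mm to +y), between curbs that reach 102 mm above the bench
- orange_pad: the round orange press pad (24 mm across, 1.5 mm proud) on the orange reader's hatch; origin at the centre of its top; it moves with the hatch. Shut, it is 109.5 mm above the bench and 72 mm in front of the hinge line. The hatch is a flat grey plate 88 (from the hinge forward) x 80 x 10 mm; the pad's centre is 16 mm from its front edge
- orange_hinge (a point): middle of the orange hatch's hinge line, 103 mm above the bench at the back of the hatch; the hinge line runs along the reader's y, the hatch reaches from it towards the reader's -x
- orange_hatch (a joint): its angle (rad): 0 shut and latched, below 0 pressed in, above 0 open. Pressing the pad takes 4 to 6 N; the latch lets go beyond about -0.065 (5 mm at the pad), the stop is at -0.10 (7 mm). As the finger rises a spring lifts the hatch, first following the finger, then swinging back to a stop at 1.2 (steep) within a second. Pushed down to the stop again it latches shut
- orange_latch (a joint): sideways position (m) of the small latch pin that hangs 36 mm below the orange hatch, inside the reader: about 0 latched, +0.003 to +0.0085 once the press has freed it, -0.0085 after the hatch has sprung open; it stays there until the hatch is pushed shut
- blue_reader: the other reader, the same in all sizes, with a blue stripe and pad; fixed to the bench, either to the left or to the right of the orange one; origin and axes as for the orange reader
- blue_hatch (a joint): angle of the blue hatch (rad), as for the orange one; it is shut (0) and is to stay so
- vial_a: loose amber vial with black cap, 25 mm across, 55 mm high, standing on the flat right-hand part (its -y side) of the orange reader's top, beside the hatch; origin at the centre of its underside
- vial_b: loose amber vial with white cap, 25 mm across, 55 mm high, standing likewise on the blue reader's top; origin at the centre of its underside
- stone_cup: loose clear plastic cup with white pebbles, 74 mm across the rim, 85 mm high, at the left of the bench; origin at the centre of its underside
- beaker: loose glass beaker, 76 mm across, 100 mm high, at the right of the bench; origin at the centre of its underside
- empty_cup: loose empty clear cup, 72 mm across, 80 mm high, behind the readers; origin at the centre of its underside
- wash_bottle: loose white bottle with red cap, 64 mm across, 160 mm high, behind the readers; origin at the centre of its underside
- spatula: loose spatula lying on the bench at the near right; origin at the middle of its underside
Things that resemble listed ones, but are neither listed nor needed, are in the scene too. What is shaped like the blue_reader but brown is not meant.

How it is judged:
By the outcome, as a careful person would: the job done as asked, in the order asked, and still so for the second after the job is handed in, with the robot touching nothing.
It also fails if it takes over 32 s, if anything falls off the work surface, if the arm or the gripper's body presses on something with over 40 N, if the wrist force passes 120 N, or if a joint passes its speed limit or range.

ROBOT

A 6-joint arm with a two-finger parallel gripper is mounted at the origin on the work surface. World frame = base frame: x ahead of the robot, y to its left, z up, the work surface at z = 0. Lengths are in m, angles in rad, forces in N, time in s.
With the tool pointing down it reaches from about 0.3 to 0.85 m from the base axis. Payload 5.4 kg.
Tool frame: the origin (TCP) lies at the very end of the fingers, on their centre line; the grasp point (between the pads) lies 19 mm behind it; y points along the fingers, x is the direction in which the jaws open and shut, and the axes are right-handed (so a half turn about y gives the same grasp; the last joint's range is limited). The gripper opens to 85 mm and grips with 20 to 120 N. Pads are 22 mm wide; open, the fingers measure 114 mm over their backs; the gripper's body (76 mm by 85 mm) begins 54 mm behind the grasp point. The pads swing forward as they close: fully open they stand 13 mm farther back than shut.
Start: joints at [0.917, 0.158, 1.597, -0, 1.386, -0.21], TCP at [0.247, 0.519, 0.231] pointing down, gripper open.
Joint ranges: [-2.91, 2.91], [-0.94, 2.29], [0.18, 2.7], [-1.29, 4.43], [0.17, 2.64], [-3, 3]. Speed limits (rad/s): [2.57, 2.57, 3.14, 3.14, 3.14, 3.14].

INTERFACE

Orientations are given as a unit quaternion [x, y, z, w].
In Python, from bench import r, imaging, job gives the robot as it stands.
- The arm moves only by the tool carry_out, never from a script. Its argument "commands" is a list of rows, each a list of 7 numbers: the opening, from 0 (shut) to 1 (fully open), then the shift along the tool's x, y, z as a fraction of full scale, then the turn, a rotation vector about the tool's x, y, z as a fraction of full scale. A call has exactly 8 rows; each row is the pose to reach, as a shift and turn from the pose measured when the call began, along the tool's axes at that moment, turning the shorter way round; what a row does not reach only later rows make up. Full scale, the value 1, is 600 mm for a shift and 360 degrees for a turn. A row lasts 1/10 s, in which the tool goes at most 50 mm and 8.59 degrees, less where a joint would pass 70% of its speed; a pose out of reach is approached as far as the arm can. A call with a number of a shift or a turn outside -1 to 1 is refused whole. A call with a gripper value outside its range is refused whole. The fingers move at their own pace and stop on an object; the grip force is fixed at half the most. Time passes only in rows, so rows that repeat a pose let the fingers close, or fill a call up. It gives the time, the measured TCP pose, the force and the opening at its end, in the units of the state.
- r.observe(): the state, without advancing time (a new reading comes with each control period).
- imaging.grab_frame(name): name is "side" or "top" or "wrist"; returns a dict with "color" (480x640x3 uint8, blue, green, red), "z_map" (480x640 float32, m along the optical axis (not along the pixel's ray), 0 where there is no reading), "fovy" (degrees; the focal length in pixels is half the picture's height over the tangent of half this angle, whatever the lens; pixels are square), "cx", "cy" (the principal point, pixels), "k1" (the pictures are not rectified: a ray, as slopes to the right and down, at radius r is drawn at 1 + k1 r^2 times it, then the intrinsics apply), "world_from_camera" (4x4, takes a point from camera to world coordinates). Camera axes: x right, y up, looking along -z (the intrinsics and any distortion apply to the point x, -y, -z); pixel columns grow to the right and rows downward; lengths in m; the calibration is good to about 2 mm. A picture is of the moment at which its call begins.
- job.hand_in(): hands the job in, once; it reports no verdict.
The state is a dict: "t": time; "qpos": joint angles; "joint_vel": joint speeds; "effort": joint torques, N m; "tool_pos": TCP position; "tcp_rot": TCP orientation; "ft_force": force on the tool from outside, world axes, zero at the start; "wrist_torque": the same for the moment, N m; "width": opening from 0.0 (shut) to 1.0 (fully open).
Only numpy, scipy, OpenCV 4.12 (cv2) and the standard library are available. Lean on these libraries where they do the work, as an engineer would, in place of code of your own. Each camera call takes 0.05 s, during which the arm holds its last target.

## Working session

There is one attempt and no reset: what is moved stays moved. The work goes in short steps, Python scripts to look and compute and a tool call to move; the robot and the scene stay as the last step left them, time stands still between calls to the robot, and variables do not carry over. Pictures are saved under pics/ and viewed, and the job is handed in when it is done.

Besides the shell and the picture viewer there is one more tool, called after "Emit:" in YAML: its name, and indented under it one key for each argument. carry_out: Moves the arm, as the interface text tells. Shift numbers are shares of 600 mm and turn numbers shares of 360 degrees, none past 1 either way. Its arguments: {"type":"object","properties":{"commands":{"type":"array","items":{"type":"array","items":{"type":"number"}}}},"required":["commands"]}

```bash
mkdir -p pics; cat > h.py <<'E'
import numpy as np,cv2,pickle
from bench import r,imaging,job
def grab(n,tag):
    f=imaging.grab_frame(n); cv2.imwrite(f'pics/{tag}.png',f['color']); pickle.dump(f,open(f'pics/{tag}.pkl','wb')); return f
def ray(f,u,v):
    fl=240/np.tan(np.radians(f['fovy'])/2)
    d=np.array([(u-f['cx'])/fl,(v-f['cy'])/fl]); s=d.copy()
    for _ in range(30): s=d/(1+f['k1']*(s@s))
    T=np.array(f['world_from_camera']); return T[:3,3],T[:3,:3]@np.array([s[0],-s[1],-1.])
def onplane(f,u,v,z):
    o,d=ray(f,u,v); return o+d*(z-o[2])/d[2]
def depthpt(f,u,v):
    o,d=ray(f,u,v); return o+d*f['z_map'][int(round(v)),int(round(u))]
E
python3 - <<'E'
from h import *
for n in('side','top'):
    f=grab(n,n+'1'); print(n,f['fovy'],f['k1'],np.round(f['world_from_camera'],3).tolist())
s=r.observe();print({k:np.round(v,3).tolist() for k,v in s.items()})
E
```

```text
side 57.55958419039434 -0.008169712895548173 [[0.924, 0.253, -0.286, 0.253], [-0.381, 0.583, -0.718, -0.668], [-0.015, 0.772, 0.635, 0.672], [0.0, 0.0, 0.0, 1.0]]
top 44.25295455661449 0.00638269193408266 [[-0.022, 0.994, -0.103, 0.376], [-1.0, -0.023, -0.004, 0.019], [-0.006, 0.103, 0.995, 1.629], [0.0, 0.0, 0.0, 1.0]]
{'t': 0.1, 'qpos': [0.917, 0.159, 1.598, 0.0, 1.386, -0.21], 'joint_vel': [-0.0, -0.001, -0.002, -0.003, 0.001, -0.0], 'effort': [-0.001, -39.699, -33.234, -0.0, 0.004, -0.0], 'tool_pos': [0.247, 0.519, 0.23], 'tcp_rot': [0.598, 0.377, -0.378, -0.598], 'ft_force': [-0.124, 0.627, -0.192], 'wrist_torque': [-0.006, -0.027, -0.021], 'width': 1.005}
```

View pics/side1.png

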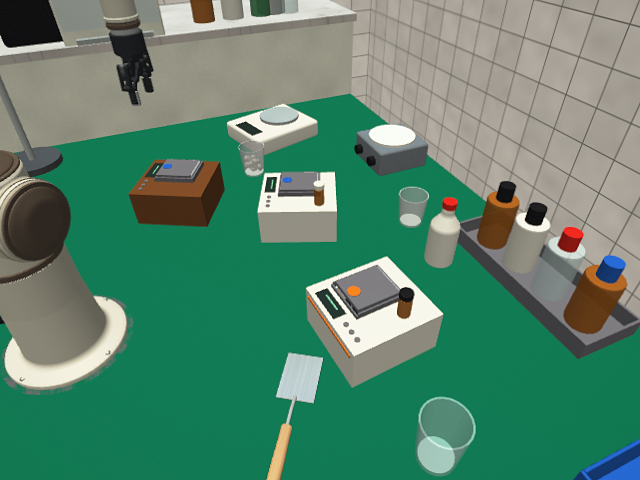

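View pics/top1.png

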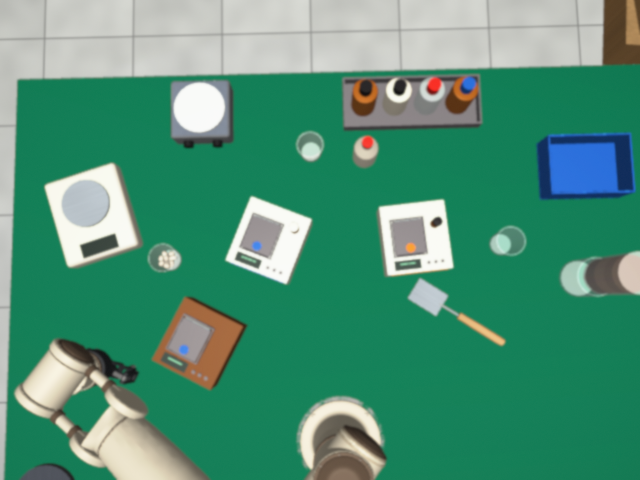

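Candidates for the press pad:
- Orange pad at top (410,247) and side (353,291), on the white box with the orange stripe.
- Blue pad on the white reader at top (257,245) and side (312,184).
- Blue pad on the brown decoy at top (184,349).

By the description I choose the orange one. Next I measure it and check it in a crop.

```bash
python3 - <<'E'
from h import *
R={}
for n,box in(('side1',(330,270,380,310)),('top1',(395,235,425,258))):
    f=pickle.load(open(f'pics/{n}.pkl','rb')); c=f['color']; hsv=cv2.cvtColor(c,cv2.COLOR_BGR2HSV)
    m=cv2.inRange(hsv,(8,150,120),(22,255,255)); k=np.zeros_like(m); x0,y0,x1,y1=box; k[y0:y1,x0:x1]=m[y0:y1,x0:x1]
    M=cv2.moments(k,True);u,v=M['m10']/M['m00'],M['m01']/M['m00']
    print(n,u,v,M['m00'],onplane(f,u,v,.1095),depthpt(f,u,v)); R[n]=ray(f,u,v)
    x0,y0,x1,y1=(290,240,460,400) if 'side' in n else (365,185,465,285)
    cv2.imwrite(f'pics/crop_{n}.png',cv2.resize(c[y0:y1,x0:x1],None,fx=4 if 'side' in n else 6,fy=4 if 'side' in n else 6,interpolation=cv2.INTER_CUBIC)[:600])
    # white box minarea for yaw
    if 'top' in n:
        w=cv2.inRange(hsv,(0,0,0),(179,110,255)); 
        for b in((370,190,460,282),(220,190,318,290)):
            k=np.zeros_like(w);k[b[1]:b[3],b[0]:b[2]]=cv2.inRange(hsv,(35,120,0),(95,255,255))[b[1]:b[3],b[0]:b[2]]==0
            cs,_=cv2.findContours(k,0,2); cc=max(cs,key=cv2.contourArea); P=cv2.boxPoints(cv2.minAreaRect(cc)); 
            print('box',[np.round(onplane(f,*p,.09)[:2],3).tolist() for p in P])
(o1,d1),(o2,d2)=R['side1'],R['top1']
A=np.array([d1,-d2]).T; t=np.linalg.lstsq(A,o2-o1,rcond=None)[0]; print('tri',o1+t[0]*d1,o2+t[1]*d2)
E
```

```text
side1 353.4761904761905 290.7047619047619 105.0 [ 0.50529289 -0.19142323  0.1095    ] [ 0.50402511 -0.19381698  0.11232402]
top1 410.35849056603774 247.32075471698113 53.0 [ 0.504548   -0.19237625  0.1095    ] [ 0.50420825 -0.19181833  0.11350934]
box [[0.618, -0.106], [0.637, -0.292], [0.446, -0.307], [0.428, -0.124]]
box [[0.483, 0.294], [0.659, 0.224], [0.587, 0.054], [0.413, 0.126]]
tri [ 0.50479922 -0.19235534  0.11059965] [ 0.50445875 -0.19222968  0.11055331]
```

View pics/crop_side1.png

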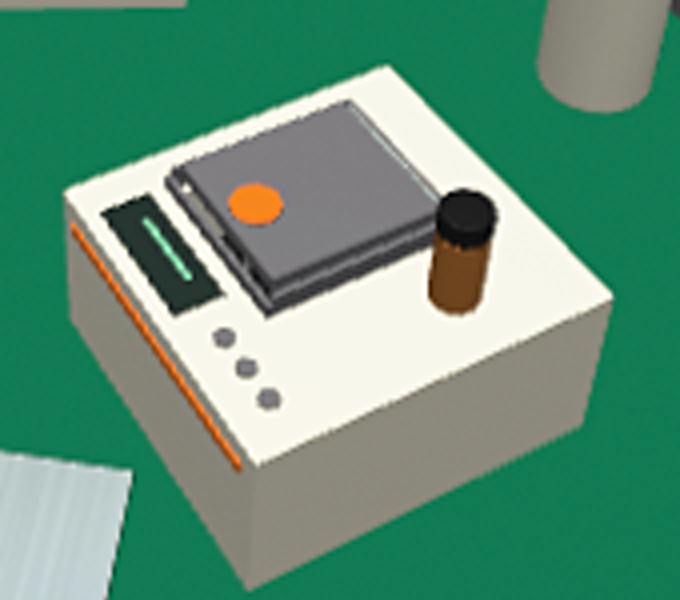

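```bash
python3 - <<'E'
from h import *
from scipy.spatial.transform import Rotation as Ro
s=r.observe();R=Ro.from_quat(s['tcp_rot']);print(R.as_matrix().round(4),s['tool_pos'])
p=np.array(s['tool_pos'])
for g in([.505,-.192,.26],):print(R.inv().apply(np.array(g)-p)/.6, np.array(g)-p)
E
```

```text
[[ 4.294e-01 -1.100e-03 -9.031e-01]
 [ 9.031e-01 -1.400e-03  4.294e-01]
 [-1.700e-03 -1.000e+00  4.000e-04]] [0.24657767 0.5188557  0.23041107]
[-0.88512667 -0.04816688 -0.89767678] [ 0.25842233 -0.7108557   0.02958893]
```

The crop confirms the white box with the orange stripe, and its orange pad at side (353,291). The two views triangulate it to (0.505, -0.192, 0.1106), which fits the expected height of 0.1095. I carry the shut gripper high, straight towards the pad.

Emit:
carry_out:
  commands:
    - [0,-0.055,-0.01,-0.056,0,0,0]
    - [0,-0.11,-0.02,-0.112,0,0,0]
    - [0,-0.165,-0.03,-0.168,0,0,0]
    - [0,-0.22,-0.035,-0.224,0,0,0]
    - [0,-0.275,-0.04,-0.28,0,0,0]
    - [0,-0.33,-0.045,-0.336,0,0,0]
    - [0,-0.385,-0.048,-0.392,0,0,0]
    - [0,-0.443,-0.048,-0.449,0,0,0]

```text
t: 0.9
tool_pos: [0.3759, 0.1615, 0.2596]
tcp_rot: [0.598, 0.378, -0.378, -0.597]
ft_force: [0.7, 0.8, -0.0]
width: 0.001
```

```bash
cat > go.py <<'E'
from h import *
import sys
from scipy.spatial.transform import Rotation as Ro
s=r.observe();R=Ro.from_quat(s['tcp_rot']);p=np.array(s['tool_pos'])
g=np.array([float(a) for a in sys.argv[1:4]])
print(s['t'],p.round(4),R.as_matrix().round(3).tolist(),np.round(s['ft_force'],2),s['width'],(R.inv().apply(g-p)/.6).round(4))
E
python3 go.py .504 -.192 .22
```

```text
0.9 [0.3759 0.1615 0.2596] [[0.429, -0.0, -0.903], [0.903, -0.001, 0.429], [-0.001, -1.0, -0.0]] [ 0.73  0.84 -0.04] 0.0006983525007866224 [-0.4406  0.0667 -0.4455]
```

Emit:
carry_out:
  commands:
    - [0,-0.055,0,-0.056,0,0,0]
    - [0,-0.11,0,-0.112,0,0,0]
    - [0,-0.165,0,-0.168,0,0,0]
    - [0,-0.22,0.01,-0.224,0,0,0]
    - [0,-0.275,0.02,-0.28,0,0,0]
    - [0,-0.33,0.035,-0.336,0,0,0]
    - [0,-0.385,0.05,-0.392,0,0,0]
    - [0,-0.441,0.067,-0.446,0,0,0]

```text
t: 1.7
tool_pos: [0.5044, -0.1943, 0.2192]
tcp_rot: [0.598, 0.377, -0.378, -0.598]
ft_force: [1.0, 0.7, 0.4]
width: -0.007
```

```bash
python3 - <<'E'
from h import *
f=grab('wrist','wrist1');grab('side','side2')
c=f['color'];m=cv2.inRange(cv2.cvtColor(c,cv2.COLOR_BGR2HSV),(8,170,140),(22,255,255))
for i,(x,y,w,h,a) in enumerate(cv2.connectedComponentsWithStats(m)[2]):
  if i and a>100:
    q=cv2.connectedComponentsWithStats(m)[3][i];print(q,a,w,h,onplane(f,*q,.1095),depthpt(f,*q))
E
python3 go.py .5045 -.192 .13
```

```text
[316.56       235.79034483] 725 32 30 [ 0.50740072 -0.19541209  0.1095    ] [ 0.50690172 -0.19517445  0.11134592]
1.8 [ 0.5037 -0.1966  0.217 ] [[0.433, -0.004, -0.901], [0.901, -0.0, 0.433], [-0.002, -1.0, 0.003]] [-1.26  0.8   0.11] -0.001198549062454796 [0.0078 0.145  0.0017]
```

View pics/wrist1.png

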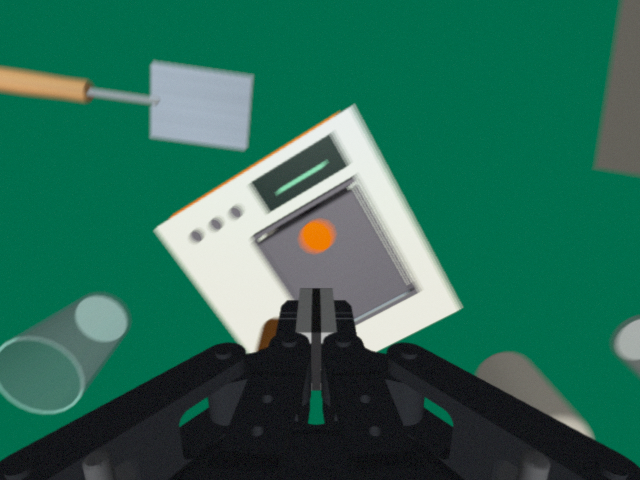

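View pics/side2.png

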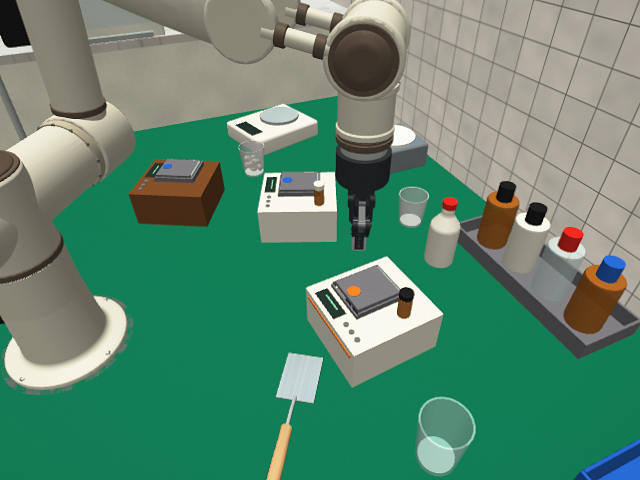

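The wrist view shows the pad at (317,236), on the grey hatch beside the screen. Its point agrees to about 3 mm with the arm still settling. The side view shows the arm clear of everything. I go down to just above the pad.

Emit:
carry_out:
  commands:
    - [0,0.005,0.04,0.0,0,0,0]
    - [0,0.006,0.08,0.0,0,0,0]
    - [0,0.006,0.11,0.0,0,0,0]
    - [0,0.006,0.135,0.0,0,0,0]
    - [0,0.006,0.15,0.0,0,0,0]
    - [0,0.006,0.16,0.0,0,0,0]
    - [0,0.006,0.16,0.0,0,0,0]
    - [0,0.006,0.16,0.0,0,0,0]

```text
t: 2.6
tool_pos: [0.5054, -0.1936, 0.1217]
tcp_rot: [-0.598, -0.375, 0.377, 0.599]
ft_force: [-1.0, 0.2, 0.4]
width: 0.004
```

```bash
python3 - <<'E'
from h import *
f=grab('side','side3');g=grab('wrist','wrist2')
c=f['color'];m=cv2.inRange(cv2.cvtColor(c,cv2.COLOR_BGR2HSV),(8,150,120),(22,255,255));
cv2.imwrite('pics/c3.png',cv2.resize(c[200:330,290:450],None,fx=4,fy=4,interpolation=cv2.INTER_CUBIC))
c=g['color'];m=cv2.inRange(cv2.cvtColor(c,cv2.COLOR_BGR2HSV),(8,170,140),(22,255,255))
n,l,st,ce=cv2.connectedComponentsWithStats(m)
for i in range(1,n):
  if st[i][4]>100: print(ce[i],st[i],onplane(g,*ce[i],.1095))
E
python3 go.py .505 -.193 .1095
```

```text
[226.6        178.81666667] [103 101 247 157 720] [ 0.44398411 -0.20514211  0.1095    ]
[320.91163793 282.51293103] [294 268  52  32 928] [ 0.50285362 -0.18995581  0.1095    ]
2.7 [ 0.5055 -0.1937  0.1219] [[0.433, -0.002, -0.901], [0.901, -0.001, 0.433], [-0.002, -1.0, 0.002]] [ 0.61  0.32 -0.01] -0.0031849381599820524 [0.0008 0.0207 0.0013]
```

View pics/c3.png

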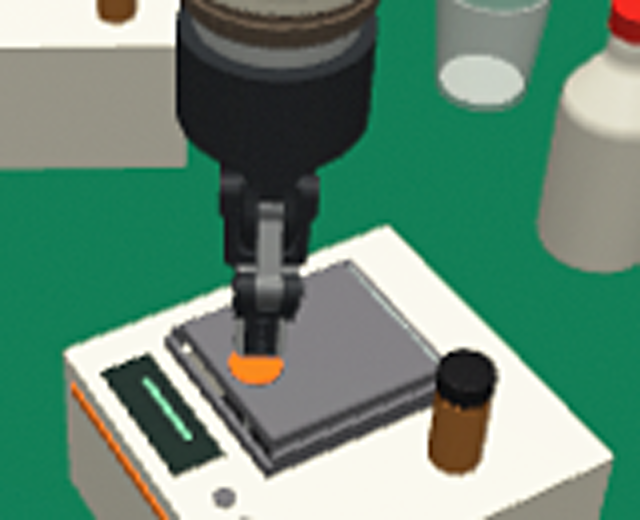

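View pics/wrist2.png

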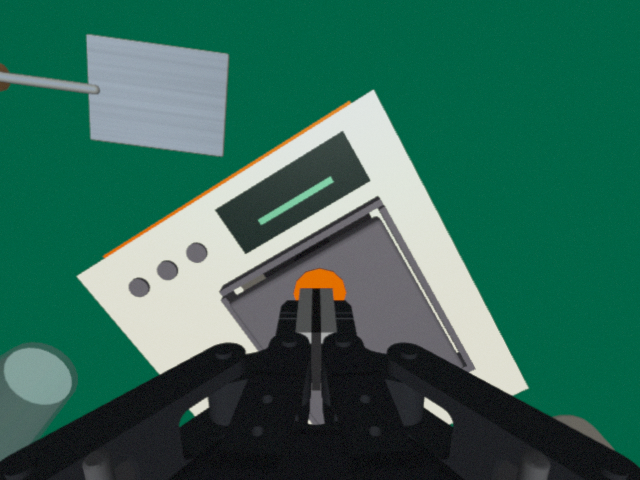

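The crop shows the fingertip standing right over the pad, with no contact yet. In the wrist view the pad (321, about 294) lies behind the tip (317,289). I press gently while watching the force.

Emit:
carry_out:
  commands:
    - [0,0.001,0.01,0.0,0,0,0]
    - [0,0.001,0.016,0.0,0,0,0]
    - [0,0.001,0.02,0.0,0,0,0]
    - [0,0.001,0.023,0.0,0,0,0]
    - [0,0.001,0.026,0.0,0,0,0]
    - [0,0.001,0.029,0.0,0,0,0]
    - [0,0.001,0.031,0.0,0,0,0]
    - [0,0.001,0.031,0.0,0,0,0]

```text
t: 3.5
tool_pos: [0.5054, -0.1932, 0.1032]
tcp_rot: [-0.598, -0.375, 0.378, 0.599]
ft_force: [-4.2, 1.0, 4.8]
width: -0.003
```

```bash
python3 - <<'E'
from h import *
f=grab('side','side4')
cv2.imwrite('pics/c4.png',cv2.resize(f['color'][200:330,290:450],None,fx=4,fy=4,interpolation=cv2.INTER_CUBIC))
E
python3 go.py .505 -.193 .1025
```

```text
3.55 [ 0.5055 -0.1932  0.1032] [[0.433, -0.003, -0.901], [0.901, -0.001, 0.433], [-0.002, -1.0, 0.002]] [-3.37  1.3   4.24] 0.002028778063974238 [-0.0001  0.0012  0.0008]
```

View pics/c4.png

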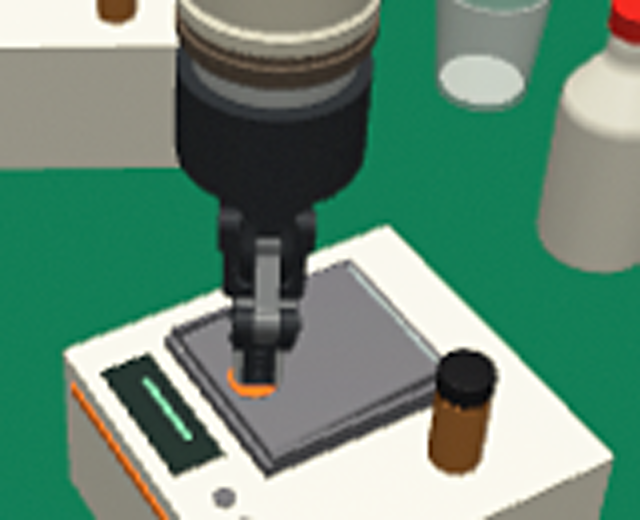

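The pad is 6.3 mm in at 4 to 5 N, past the 5 mm release and with no stop force. I add a slight extra press, then rise and back off towards the robot.

Emit:
carry_out:
  commands:
    - [0,0,0.001,0,0,0,0]
    - [0,0,0.001,0,0,0,0]
    - [0,0,-0.01,0,0,0,0]
    - [0,-0.003,-0.04,0.006,0,0,0]
    - [0,-0.012,-0.09,0.025,0,0,0]
    - [0,-0.025,-0.14,0.05,0,0,0]
    - [0,-0.035,-0.19,0.075,0,0,0]
    - [0,-0.045,-0.24,0.09,0,0,0]

```text
t: 4.35
tool_pos: [0.4451, -0.1937, 0.2487]
tcp_rot: [0.599, 0.376, -0.377, -0.598]
ft_force: [0.2, -0.3, -0.3]
width: -0.003
```

Emit:
carry_out:
  commands:
    - [0,-0.02,-0.03,0.04,0,0,0]
    - [0,-0.04,-0.04,0.08,0,0,0]
    - [0,-0.05,-0.04,0.1,0,0,0]
    - [0,-0.05,-0.04,0.1,0,0,0]
    - [0,-0.05,-0.04,0.1,0,0,0]
    - [0,-0.05,-0.04,0.1,0,0,0]
    - [0,-0.05,-0.04,0.1,0,0,0]
    - [0,-0.05,-0.04,0.1,0,0,0]

```text
t: 5.15
tool_pos: [0.3785, -0.1946, 0.2725]
tcp_rot: [-0.598, -0.376, 0.377, 0.599]
ft_force: [0.1, 0.4, -0.3]
width: 0.001
```

```bash
python3 - <<'E'
from h import *
f=grab('side','side5');g=grab('top','top5')
c=f['color'];m=cv2.inRange(cv2.cvtColor(c,cv2.COLOR_BGR2HSV),(8,150,120),(22,255,255)); 
k=np.zeros_like(m);k[210:300,320:420]=m[210:300,320:420]
n,l,st,ce=cv2.connectedComponentsWithStats(k)
for i in range(1,n): print(ce[i],st[i],depthpt(f,*ce[i]))
E
python3 go.py .505 -.193 .1025
```

```text
5.25 [ 0.3783 -0.1947  0.2726] [[0.433, -0.002, -0.901], [0.901, -0.001, 0.433], [-0.002, -1.0, 0.001]] [-0.05  0.27 -0.37] -0.0007962214058611072 [ 0.0945  0.283  -0.1894]
```

View pics/side5.png

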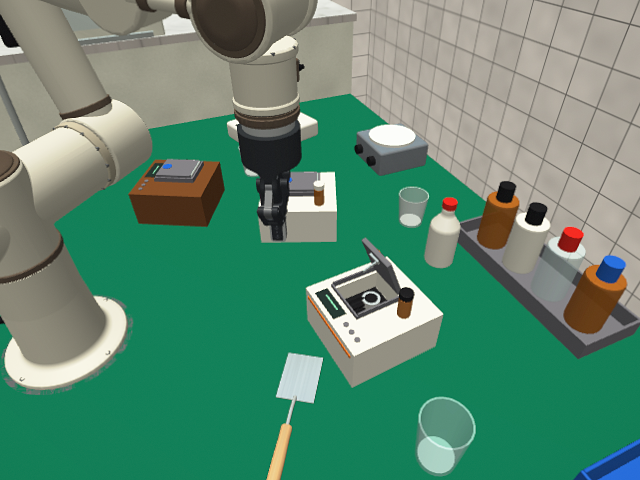

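View pics/top5.png

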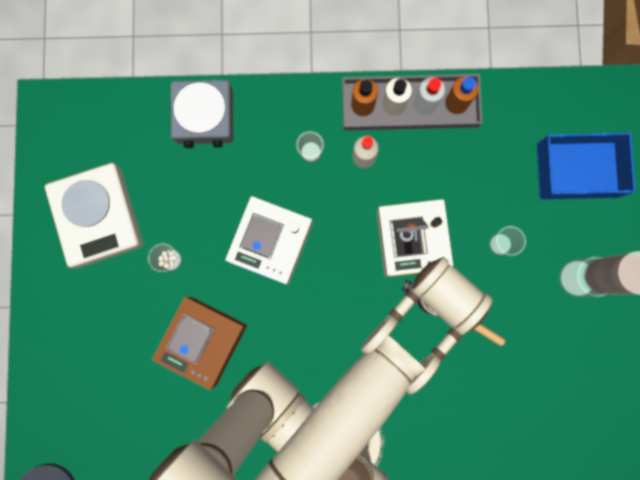

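The side view shows the hatch standing steeply open at (380,262) with the arm clear. In the top view the blue hatch at (262,235) is shut and nothing has shifted. I let time pass to confirm it stays open.

Emit:
carry_out:
  commands:
    - [0,0,0,0,0,0,0]
    - [0,0,0,0,0,0,0]
    - [0,0,0,0,0,0,0]
    - [0,0,0,0,0,0,0]
    - [0,0,0,0,0,0,0]
    - [0,0,0,0,0,0,0]
    - [0,0,0,0,0,0,0]
    - [0,0,0,0,0,0,0]

```text
t: 6.05
tool_pos: [0.3783, -0.1947, 0.2726]
tcp_rot: [0.599, 0.376, -0.377, -0.598]
ft_force: [-0.0, 0.4, 0.1]
width: -0.003
```

```bash
python3 - <<'E'
from h import *
f=grab('side','side6')
a=pickle.load(open('pics/side5.pkl','rb'))
d=cv2.absdiff(a['color'],f['color'])[235:400,290:450].max(2);print('changed px reader',(d>40).sum())
b=pickle.load(open('pics/side1.pkl','rb'));d=cv2.absdiff(b['color'],f['color']).max(2)>40
for n,(x0,y0,x1,y1) in dict(vial_a=(397,290,415,320),bluehatch=(295,170,337,205),bottles=(395,185,465,270),spatula=(265,350,325,480),beaker=(410,395,480,475)).items(): print(n,d[y0:y1,x0:x1].sum())
# hatch edge: topmost corner (front edge far end), and lid points
P=[depthpt(f,u,v) for u,v in((366,243),(372,250),(380,262),(388,272))];print(np.round(P,3))
s=r.observe();print(s['t'],np.round(s['tool_pos'],3),np.round(s['ft_force'],2),np.abs(s['joint_vel']).max())
cv2.imwrite('pics/c6.png',cv2.resize(f['color'][220:350,290:450],None,fx=4,fy=4,interpolation=cv2.INTER_CUBIC))
E
```

```text
changed px reader 0
vial_a 11
bluehatch 0
bottles 0
spatula 0
beaker 0
[[ 0.54  -0.163  0.186]
 [ 0.542 -0.182  0.184]
 [ 0.545 -0.205  0.175]
 [ 0.549 -0.226  0.169]]
6.1 [ 0.378 -0.195  0.273] [-1.14  0.68 -0.04] 0.0025153009051320694
```

View pics/c6.png

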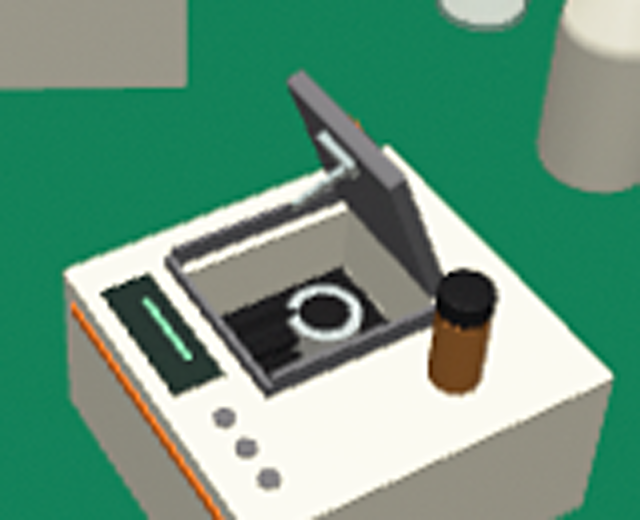

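The hatch stands steeply open and still. Its front edge is at z of about 0.185, and 1.2 rad gives 0.185. The vial beside it stands as before; the 11 changed pixels at its box corner are likely the hatch behind it.

```bash
python3 -c "
from bench import job
print(job.hand_in())"
```

```text
the job is handed in; nothing more can be done
None
```

The orange reader's hatch is open and I've handed the job in. I pressed its pad with the shut fingertips to at least 6.3 mm at 4–5 N. Then I rose and backed off towards the robot, and the hatch sprang open.

- **Hatch:** in the last pictures it stands steeply open, with its front edge at z ≈ 0.185 m, which fits 1.2 rad. Nothing in the orange reader's part of the picture changed over the last 0.8 s before hand-in.
- **Rest of the scene:** the blue hatch, bottle and empty cup, spatula and beaker show no change from the first picture. The stone cup was hidden by the arm in the last side view, but the top view taken just after the opening shows it in place.
- **Arm:** it was clear of everything, with about 1 N of sensor noise at the wrist, and the job took about 6 s.
- **Small disagreements:** the wrist camera put the pad about 3 mm from the other two views, in a picture taken while the arm was still settling. Eleven pixels changed beside `vial_a`, most likely from the opened hatch behind it. The vial itself looks unmoved.
- **Not checked:** the latch pin cannot be read directly, so I judged it only from the hatch staying open.

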